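# Feed a vial puck round the bend to the scanner

### The arm

A 6-joint arm with a two-finger parallel gripper is mounted at the origin on the work surface. World frame = base frame: x ahead of the robot, y to its left, z up, the work surface at z = 0. Lengths are in m, angles in degrees, forces in N, time in s.
With the tool pointing down it reaches from about 0.25 to 0.85 m from the base axis. Payload 12.5 kg.
Tool frame: the origin (TCP) lies between the finger pads; the fingertips stand 11 mm ahead of it and the grasp point (between the pads) lies 8 mm behind it; x points along the fingers, y is the direction in which the jaws open and shut, and the axes are right-handed (so a half turn about x gives the same grasp; the last joint's range is limited). The gripper opens to 93 mm and grips with 3 to 60 N. Pads are 15 mm wide; open, the fingers measure 128 mm over their backs; the gripper's body (75 mm by 188 mm) begins 65 mm behind the grasp point.
Start: joints at [58.923, 20.094, 94.641, -0, 65.266, -4.847], TCP at [0.243, 0.493, 0.23] pointing down, gripper open.
Joint ranges: [-157.81, 157.81], [-45, 120.19], [0.68, 151.7], [-89.99, 269.99], [4.06, 180], [-164.3, 164.3]. Speed limits (degrees/s): [127.2, 127.2, 159.86, 180, 180, 180].

### API

Orientations are given as a 3x3 rotation matrix whose columns are the frame's x, y, z axes.
In Python, from cell import * gives the robot as it stands.
- The arm moves only by the tool servo_tool, never from a script. Its argument "steps" is a list of rows, each an object of numbers: "ax", "ay", "az": the turn, a rotation vector about the tool's x, y, z in degrees; "x", "y", "z": the shift along the tool's x, y, z in mm; "gripper": the opening, from 0 (shut) to 1 (fully open). In form: [{"ax": .., "ay": .., "az": .., "x": .., "y": .., "z": .., "gripper": ..}, ...]. A call has 1 to 8 rows; each row shifts and turns the pose as measured when the row begins, along the tool's axes as they then stand; what a row does not reach is not made up. A row lasts 1/8 s, in which the tool goes at most 62.5 mm and 10.7 degrees, less where a joint would pass 70% of its speed; a pose out of reach is approached as far as the arm can. A call with a gripper value outside its range is refused whole. The fingers move at their own pace and stop on an object; "force" is the grip in N (left out, the last holds). Time passes only in rows, so rows that do not move let the fingers close. It gives the time, the measured TCP pose, the force and the opening at its end, in the units of the state.
- get_state(): the state, without advancing time (a new reading comes with each control period).
- grab_frame(name): name is "scene" or "top" or "wrist"; returns a dict with "frame" (420x560x3 uint8, red, green, blue), "fx", "fy", "cx", "cy" (pixels), "k1" (the pictures are not rectified: a ray, as slopes to the right and down, at radius r is drawn at 1 + k1 r^2 times it, then the intrinsics apply), "xyz" and "rotation" of the camera in the world; the wrist camera has in their place "hand_eye" (4x4, takes a point from camera to tool coordinates, whose origin is the TCP and whose axes are the tool frame's). Camera axes: x right, y down, z forward; pixel columns grow to the right and rows downward; lengths in m; the calibration is good to about 2 mm. A picture is of the moment at which its call begins: read the wrist's pose just before it. There is no depth.
- close_job(): hands the job in, once; it reports no verdict.
Trained networks look in a picture, given as the dict that the camera call returned (one of the last four; its "shot" number tells which), for a name from the list of things; names that differ only in an ending like _2 or _b are one class to them, and where a whole thing is asked for, a point or a joint stands for the part that bears it (a point fixed in the world has none). Each returns a list of dicts, best first, with "conf" (0 to 1); they miss things now and then, are a little off and sometimes report something else, mostly with a low value. They report only what shows in the picture. A call takes as long as a camera call.
- silhouettes(picture, thing): "mask" (420x560 bool, what is visible of it) and "location" ([column, row] in pixels, amid what is visible of it).
- place_of(picture, thing): "location" ([column, row] in pixels: a listed point, or the origin of a listed thing).
The state is a dict: "t": time; "joint_positions": joint angles; "joint_velocities": joint speeds; "effort": joint torques, N m; "eef_pos": TCP position; "orientation": TCP orientation; "contact_force": force on the tool from outside, world axes, zero at the start; "ft_torque": the same for the moment, N m; "opening": finger opening in m.
Only numpy, scipy, OpenCV 4.12 (cv2) and the standard library are available. Lean on these libraries where they do the work, as an engineer would, in place of code of your own. Each camera call takes 0.05 s, during which the arm holds its last target. There are 200 camera calls.

### The job

Take the puck that holds the capped vial from the row on the bench, set it down on the open apron of the feed track and push it along the lane, round the bend and past the sprung latch until it sits fully home against the end stop, ready for the scanner. Keep it sliding on the deck once it is between the guides (do not lift it out and carry it over), feel your way and push gently, backing off to the side that yields rather than forcing it: the guides have been shifted in their slots and are not quite where the drawing puts them. Leave the puck upright and released, and leave the two empty pucks and the other things on the bench alone.

Things in the scene. Friction and masses are not known exactly. Their poses are not given: they have to be found in the camera images.
- track: feed track: fixed L-shaped aluminium deck, legs about 130 mm wide, top 12 mm above the bench, carrying a lane between 16 mm high steel guides. Origin at bench height at the nominal bend centre; x along the entry leg in the direction of travel, z up. Lane centreline (mm): along +x at y=85 to (0,85), quarter circle of radius 85 about the origin to (85,0), then -y at x=85. Lane 59 wide all along.
- apron (a point): on the deck top at track (-100, 85) mm, on the lane's line: free place to set the puck down before the mouth; no guides before x=-56. Flared mouth: 91 mm wide at x=-56, narrowing to 59 at x=-28 (these x shift with the guides). Axes as the track's.
- bend_exit (a point): on the deck top at track (85, 0) mm, nominal end of the bend. The rigid guides (mouth, bend, exit leg, stop and latch in one piece) are clamped in slotted feet and stand anywhere up to 15 mm to the +x or -x side of nominal, never shifted in y or turned; the readings tell of the deck, not of this shift. Rigid under load. Too much: puck on guides or latch over 15 N, on the stop over 22 N.
- home (a point): on the deck top at track (85, -135) mm: nominal centre of the puck's underside when fully home against the stop (stop face at y=-163; x shifts with the guides, y is true). A 12 mm white sprung roller, the latch, stands 7 mm into the lane from its +x wall at y=-118: met 35 mm short of home, passed 16 mm short, taking about 3 to 8 N along the lane, then holding the puck home.
- puck: puck to feed: round black disc, 56 mm diameter, 20 mm high, with a 24 mm aluminium collar in its middle from 20 to 48 mm above its underside (the place to grip) and in it an amber vial with a white 18 mm cap, top at 68 mm. One rigid piece, 160 to 280 g. Origin at the centre of its underside. Stands on the bench in any of three places, about 90 mm apart, in a row with two empty pucks.
- spare_a: an empty puck: the same disc and collar but no vial (top at 48 mm); origin at the centre of its underside; leave it alone
- spare_b: another empty puck, like the first; leave it alone
- tile: white reference tile, 75 x 75 x 13 mm in a black frame, lying to the left of the track; origin under its centre; leave it alone
- driver: screwdriver, 170 mm long, lying on the right of the pucks; origin under its middle; leave it alone
- solvent: small white bottle, 52 mm diameter, 120 mm high, left of the track; origin under its centre; leave it alone
- lens: black lens, 48 mm diameter, 40 mm high, left of the bend; origin under its centre; leave it alone

How it is judged (in metres and radians):
On the way, in this order (a step that is already met when the one before it is completed fails the run):
1. the puck stands on the deck in the straight entry of the lane (x of puck in the frame of track between -0.045 and 0.025 m and y of puck in the frame of track between 0.078 and 0.092 m and z of puck in the frame of track below 0.017 m), for 0.05 s.
2. the puck is in the bend, on the deck (x of puck in the frame of track between 0.035 and 0.085 m and y of puck in the frame of track between 0.03 and 0.08 m and z of puck in the frame of track below 0.017 m), for 0.05 s.
3. the puck is in the exit leg, on the deck, short of the latch (x of puck in the frame of track between 0.06 and 0.11 m and y of puck in the frame of track between -0.11 and -0.01 m and z of puck in the frame of track below 0.017 m), for 0.05 s.
At the end, for the whole second after the job is handed in: the puck stands upright (within 0.06 rad) and still on the deck between the exit guides, past the latch, fully home against the end stop (within 2.5 mm of its seat) (y of puck in the frame of track between -0.139 and -0.1325 m and x of puck in the frame of track between 0.065 and 0.105 m and z of puck in the frame of track between 0.01 and 0.0145 m and angle between puck's own z axis and vertical below 0.06 rad and linear speed of puck below 0.01 m/s); the robot touches nothing.
It fails at once if more than 15 N between the puck and the guides or latch on the way, or more than 22 N when pushed on the end stop ((y of puck in the frame of track above -0.125 m and contact force between puck and track above 15 N) or contact force between puck and track above 22 N).
It fails at once if the puck is lifted or carried over between the guides (more than 10 mm off the deck in the straight entry; at any height over the bend or exit leg) ((x of puck in the frame of track between 0.03 and 0.125 m and y of puck in the frame of track between -0.17 and 0.125 m and z of puck in the frame of track above 0.022 m) or (x of puck in the frame of track between -0.01 and 0.031 m and y of puck in the frame of track between 0.06 and 0.11 m and z of puck in the frame of track between 0.022 and 0.07 m)).
It fails at once if the puck is tipped (more than 0.5 rad) (angle between puck's own z axis and vertical above 0.5 rad).
It fails at once if an empty puck or another thing on the bench is disturbed (moved more than 15 mm) (distance of any of spare_a, spare_b, tile, driver, solvent, lens from where it was at the start of the episode above 0.015 m).
It also fails if it takes over 72 s, if anything falls off the work surface, if the arm or the gripper's body presses on something with over 40 N, if the wrist force passes 120 N, or if a joint passes its speed limit or range.

## Working session

There is one attempt and no reset: what is moved stays moved. The work goes in short steps, Python scripts to look and compute and a tool call to move; the robot and the scene stay as the last step left them, time stands still between calls to the robot, and variables do not carry over. Pictures are saved under pics/ and viewed, about 8 in all and at most 12, crops included, and the job is handed in when it is done.

Besides the shell and the picture viewer there is one more tool, called after ">>>" as name(argument=value, ...), one argument or row to a line, values as JSON. servo_tool: Moves the arm, as the interface text tells. Its arguments: {"type":"object","properties":{"steps":{"type":"array","items":{"type":"object","properties":{"ax":{"type":"number"},"ay":{"type":"number"},"az":{"type":"number"},"x":{"type":"number"},"y":{"type":"number"},"z":{"type":"number"},"gripper":{"type":"number"}}}},"force":{"type":"number"}},"required":["steps"]}

```bash
ls; mkdir -p pics
cat > h.py <<'E'
from cell import *
import numpy as np, cv2
def ray(p,uv,st=None):
    K=np.array([[p["fx"],0,p["cx"]],[0,p["fy"],p["cy"]],[0,0,1]])
    n=cv2.undistortPoints(np.array([[uv]],float),K,np.array([p["k1"],0,0,0,0],float))[0,0]
    if "hand_eye" in p:
        H=np.array(p["hand_eye"]);R=np.array(st["orientation"]);t=np.array(st["eef_pos"])
        Rc=R@H[:3,:3];c=R@H[:3,3]+t
    else: Rc=np.array(p["rotation"]);c=np.array(p["xyz"])
    return c,Rc@np.array([n[0],n[1],1])
def at(p,uv,z,st=None):
    c,d=ray(p,uv,st);return c+d*(z-c[2])/d[2]
def proj(p,X,st=None):
    if "hand_eye" in p:
        H=np.array(p["hand_eye"]);R=np.array(st["orientation"]);t=np.array(st["eef_pos"])
        Rc=R@H[:3,:3];c=R@H[:3,3]+t
    else: Rc=np.array(p["rotation"]);c=np.array(p["xyz"])
    q=Rc.T@(np.array(X)-c);K=np.array([[p["fx"],0,p["cx"]],[0,p["fy"],p["cy"]],[0,0,1]])
    return cv2.projectPoints(q.reshape(1,3),np.zeros(3),np.zeros(3),K,np.array([p["k1"],0,0,0,0],float))[0][0,0]
def save(p,n,crop=None,s=1):
    f=p["frame"][:,:,::-1]
    if crop: f=f[crop[1]:crop[3],crop[0]:crop[2]]
    cv2.imwrite("pics/"+n,cv2.resize(f,None,fx=s,fy=s,interpolation=cv2.INTER_CUBIC))
E
python3 - <<'E'
from h import *
np.set_printoptions(precision=4,suppress=True)
st=get_state();print(st["t"],st["orientation"],st["contact_force"])
ps={}
for n in ["top","scene"]:
    p=grab_frame(n);save(p,n+"0.png")
    print(n,np.array(p["xyz"]),np.array(p["rotation"])[:,2],p["fx"],p["k1"])
    for th,z in [("track",0),("apron",.012),("bend_exit",.012),("home",.012),("puck",0),("spare_a",0),("tile",0),("solvent",0),("lens",0),("driver",0)]:
        for d in place_of(p,th)[:3]: print(th,round(d["conf"],2),np.array(d["location"]),at(p,d["location"],z))
a=cv2.imread("pics/top0.png");
E
```

```text
pics
0.0 [[-0.0006  0.442   0.897 ]
 [-0.001   0.897  -0.442 ]
 [-1.     -0.0012 -0.0001]] [ 0.2121 -0.686   0.5092]
top [0.4124 0.0585 1.2811] [ 0.0961 -0.0091 -0.9953] 498.95552356513855 -0.13324571725570197
track 0.66 [248.4 197.7] [0.5609 0.1246 0.    ]
track 0.63 [404.6 289.1] [ 0.3275 -0.2799  0.    ]
bend_exit 0.95 [249.5 162.7] [0.6505 0.1225 0.012 ]
home 0.95 [299.7 168.8] [ 0.6357 -0.0072  0.012 ]
puck 0.73 [296.  229.2] [0.4804 0.0012 0.    ]
spare_a 0.91 [326.4 231. ] [ 0.4764 -0.0771  0.    ]
spare_a 0.81 [362.4 232.1] [ 0.4741 -0.1705  0.    ]
tile 0.97 [142.8 243.8] [0.439  0.3964 0.    ]
solvent 0.74 [147.5 204.9] [0.54   0.3871 0.    ]
solvent 0.17 [250.2 163.6] [0.6503 0.1212 0.    ]
lens 0.69 [158.7 161.3] [0.6551 0.3615 0.    ]
driver 0.88 [404.  291.7] [ 0.3209 -0.2783  0.    ]
scene [1.1014 0.2461 0.6971] [-0.6451 -0.2209 -0.7315] 390.9823230125398 -0.03729749313409436
track 0.96 [306.8 245.7] [0.5586 0.1337 0.    ]
track 0.65 [265.2 207.1] [0.4748 0.0032 0.    ]
bend_exit 0.7 [290.8 271.5] [0.6453 0.1226 0.012 ]
home 0.77 [238.1 253.9] [ 0.6383 -0.0003  0.012 ]
home 0.3 [189.6 150.7] [ 0.3464 -0.2706  0.012 ]
puck 0.95 [264.2 208.1] [ 0.4789  0.002  -0.    ]
spare_a 0.81 [202.9 195.3] [ 0.4868 -0.1616  0.    ]
spare_a 0.81 [238.1 199.4] [ 0.4715 -0.0708  0.    ]
spare_a 0.53 [425.9 268.9] [0.5372 0.3955 0.    ]
tile 0.84 [429.9 235.4] [0.4371 0.3972 0.    ]
solvent 0.76 [425.3 268.8] [0.5374 0.3943 0.    ]
lens 0.55 [399.  312.1] [0.661  0.3527 0.    ]
driver 0.71 [190.7 149.4] [ 0.3267 -0.2794  0.    ]
```

View pics/top0.png

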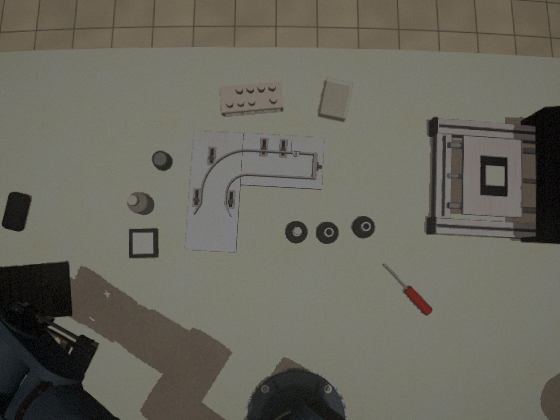

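View pics/scene0.png

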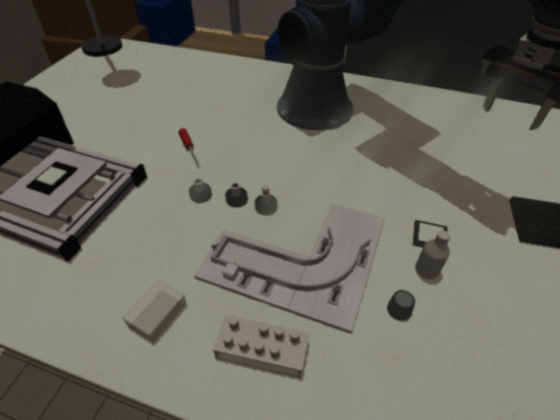

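The top view shows the capped puck leftmost in the row at (296,232), the spares at (327,232) and (363,227), and the L deck with corners at about (200,130), (324,136) and (185,250). The scene view agrees, with the vial puck at (265,200).

Run:
```python
from h import *
np.set_printoptions(precision=4,suppress=True)
for n in ["top","scene"]:
    p=grab_frame(n)
    for d in silhouettes(p,"track")[:1]:
        m=d["mask"].astype(np.uint8);c=max(cv2.findContours(m,0,2)[0],key=cv2.contourArea)
        q=cv2.approxPolyDP(c,4,True)[:,0];print(n,d["conf"],m.sum())
        for u in q: print(u,at(p,u,.012))
    for d in silhouettes(p,"puck")[:2]: print(d["conf"],d["location"])
p=grab_frame("wrist");print(np.array(p["hand_eye"]),p["fx"],p["k1"])
```

```text
0.87 [293.4, 230.9]
scene 0.83 2636
[369 241] [0.5099 0.2647 0.012 ]
[360 245] [0.5278 0.2476 0.012 ]
[347 270] [0.6034 0.234  0.012 ]
[314 286] [0.664  0.1782 0.012 ]
[284 281] [0.6723 0.1163 0.012 ]
[220 255] [ 0.6539 -0.0366  0.012 ]
[232 241] [ 0.6092 -0.0273  0.012 ]
[310 264] [0.6136 0.1557 0.012 ]
[327 253] [0.5732 0.1831 0.012 ]
[329 230] [0.5071 0.1716 0.012 ]
[319 255] [0.5842 0.1679 0.012 ]
[312 259] [0.5995 0.1563 0.012 ]
[225 236] [ 0.6009 -0.0481  0.012 ]
[213 245] [ 0.6335 -0.0629  0.012 ]
[211 260] [ 0.6725 -0.0494  0.012 ]
[224 266] [ 0.6778 -0.0164  0.012 ]
[226 278] [ 0.7043 -0.      0.012 ]
[241 271] [0.678  0.0228 0.012 ]
[240 286] [0.7129 0.0349 0.012 ]
[256 276] [0.6795 0.0572 0.012 ]
[265 281] [0.685  0.0792 0.012 ]
[262 293] [0.7138 0.0832 0.012 ]
[275 283] [0.6829 0.1003 0.012 ]
[299 289] [0.6807 0.1512 0.012 ]
[329 287] [0.6565 0.2078 0.012 ]
[328 302] [0.691  0.2142 0.012 ]
[334 304] [0.6915 0.2265 0.012 ]
[341 288] [0.651  0.2316 0.012 ]
[338 282] [0.6388 0.2226 0.012 ]
[355 264] [0.5827 0.247  0.012 ]
[365 264] [0.5758 0.2674 0.012 ]
0.87 [262.9, 200.5]
0.48 [423.4, 231.5]
[[-0.0002 -0.3024  0.9532 -0.1547]
 [ 1.     -0.0008 -0.0001  0.0013]
 [ 0.0008  0.9532  0.3024 -0.0841]
 [ 0.      0.      0.      1.    ]] 304.57433211437325 -0.015531054054324818
```

>>> servo_tool(
  steps=[
    {"ax":-10,"x":-10,"y":-30,"z":30},
    {"ax":-10,"x":-10,"y":-30,"z":30},
    {"ax":-10,"x":-10,"y":-40,"z":10},
    {"ax":-10,"x":-10,"y":-40,"z":10},
    {"ax":-10,"x":-10,"y":-40,"z":10},
    {"ax":-10,"y":-30,"z":10},
    {"ax":-4},
  ],
)

```text
$.steps[0]: bad value
```

>>> servo_tool(
  steps=[
    {"ax":0,"ay":0,"az":0,"x":0,"y":-26,"z":53,"gripper":1},
    {"ax":0,"ay":0,"az":0,"x":0,"y":-26,"z":53,"gripper":1},
    {"ax":0,"ay":0,"az":0,"x":0,"y":-26,"z":53,"gripper":1},
    {"ax":0,"ay":0,"az":0,"x":0,"y":-26,"z":53,"gripper":1},
    {"ax":0,"ay":0,"az":0,"x":0,"y":-26,"z":53,"gripper":1},
    {"ax":0,"ay":0,"az":0,"x":0,"y":-26,"z":53,"gripper":1},
    {"ax":0,"ay":0,"az":0,"x":0,"y":-26,"z":53,"gripper":1},
    {"ax":0,"ay":0,"az":0,"x":0,"y":-26,"z":53,"gripper":1},
  ],
)

```text
t: 2.45
eef_pos: [0.5392, 0.1112, 0.2306]
orientation: [[0.003, 0.436, 0.9], [0.002, 0.9, -0.436], [-1.0, 0.003, 0.002]]
contact_force: [0.3, 0.6, -0.3]
opening: 0.093
```

>>> servo_tool(
  steps=[
    {"ax":10,"ay":0,"az":0,"x":0,"y":0,"z":0,"gripper":1},
    {"ax":10,"ay":0,"az":0,"x":0,"y":0,"z":0,"gripper":1},
    {"ax":10,"ay":0,"az":0,"x":0,"y":0,"z":0,"gripper":1},
    {"ax":10,"ay":0,"az":0,"x":0,"y":0,"z":0,"gripper":1},
    {"ax":10,"ay":0,"az":0,"x":0,"y":0,"z":0,"gripper":1},
    {"ax":10,"ay":0,"az":0,"x":0,"y":0,"z":0,"gripper":1},
    {"ax":4,"ay":0,"az":0,"x":0,"y":0,"z":0,"gripper":1},
  ],
)

```text
t: 3.32
eef_pos: [0.5415, 0.1068, 0.23]
orientation: [[0.003, 0.999, -0.039], [0.002, -0.039, -0.999], [-1.0, 0.003, -0.002]]
contact_force: [-0.0, -0.1, -0.7]
opening: 0.093
```

Run:
```python
from h import *
np.set_printoptions(precision=4,suppress=True)
st=get_state();p=grab_frame("wrist");save(p,"w1.png",s=1.42)
np.save("w1.npy",np.array([st,p],dtype=object),allow_pickle=True)
print(st["eef_pos"],st["orientation"],st["contact_force"])
for th,z in [("track",0),("apron",.012),("bend_exit",.012),("home",.012),("puck",0),("spare_a",0)]:
    for d in place_of(p,th)[:2]: print(th,round(d["conf"],2),np.array(d["location"]),at(p,d["location"],z,st))
```

```text
[0.5415 0.1068 0.23  ] [[ 0.0031  0.9992 -0.0393]
 [ 0.0019 -0.0393 -0.9992]
 [-1.      0.003  -0.002 ]] [-0.0105 -0.1478 -0.726 ]
home 0.94 [353.5 267.3] [ 0.6374 -0.0085  0.012 ]
puck 0.95 [235.5 260.4] [0.4754 0.0027 0.    ]
spare_a 0.76 [254.5 357.9] [ 0.4905 -0.1669  0.    ]
spare_a 0.69 [239.2 308.2] [ 0.4741 -0.0752  0.    ]
```

View pics/w1.png

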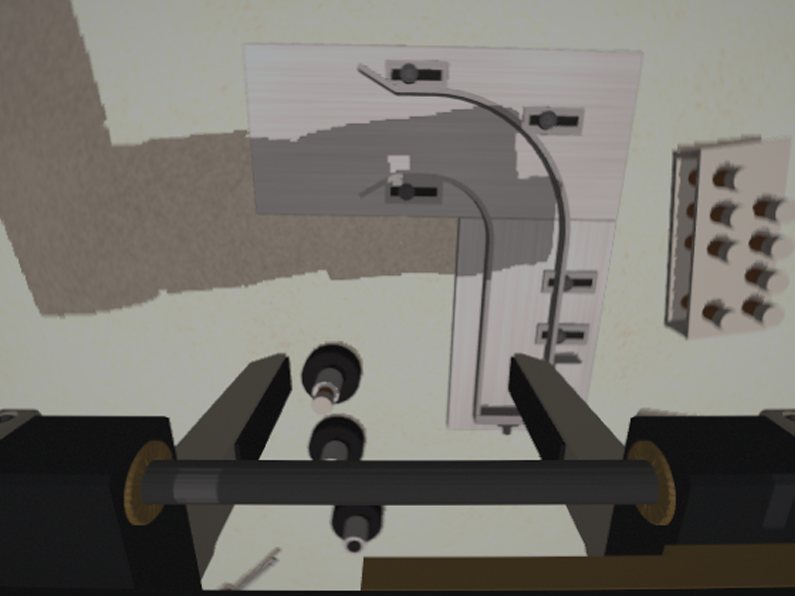

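Run:
```python
from h import *
np.set_printoptions(precision=4,suppress=True)
st,p=np.load("w1.npy",allow_pickle=True)
g=[at(p,np.array(u)/1.42,.012,st) for u in [(245,43),(643,51),(256,213),(458,217),(448,429)]]
print(np.array(g))
# fit with nominal top-left(y150), TR (150,150), inner (20,20)
a=g[0][:2];b=g[1][:2];i=g[3][:2]
th=np.arctan2(*(b-a)[::-1]);R=np.array([[np.cos(th),-np.sin(th)],[np.sin(th),np.cos(th)]])
o1=b-R@[.15,.15];o2=i-R@[.02,.02];print(np.degrees(th),o1,o2)
o=(o1+o2)/2
# rectified view, track x right, y up ; 2px/mm; x -180..160, y -175..160 
def rect(z):
    xs=np.arange(-130,160,.5);ys=np.arange(160,-140,-.5)
    X,Y=np.meshgrid(xs,ys);W=np.stack([X,Y],-1).reshape(-1,2)/1000@R.T+o
    P=np.c_[W,np.full(len(W),z)]
    H=np.array(p["hand_eye"]);Rr=np.array(st["orientation"]);Rc=Rr@H[:3,:3];c=Rr@H[:3,3]+st["eef_pos"]
    q=(P-c)@Rc;K=np.array([[p["fx"],0,p["cx"]],[0,p["fy"],p["cy"]],[0,0,1.]])
    uv=cv2.projectPoints(q,np.zeros(3),np.zeros(3),K,np.array([p["k1"],0,0,0,0.]))[0].reshape(*X.shape,2).astype(np.float32)
    im=cv2.remap(p["frame"],uv[...,0],uv[...,1],cv2.INTER_CUBIC)[:,:,::-1].copy()
    return im
im=rect(.028)
for v in range(-100,160,50): cv2.putText(im,str(v),(int((v+130)*2),598),0,.35,(0,0,255));cv2.line(im,(int((v+130)*2),0),(int((v+130)*2),599),(0,0,255) ,1)
for v in range(-100,160,50): cv2.line(im,(0,int((160-v)*2)),(579,int((160-v)*2)),(0,0,255),1)
cv2.imwrite("pics/r1.png",im)
im=rect(.012).mean(2)
np.save("fit0.npy",np.r_[o,th])
def prof(a,x0): 
    d=np.diff(cv2.GaussianBlur(a.reshape(1,-1).astype(np.float32),(0,0),1.5)[0]);
    k=[j for j in range(2,len(d)-2) if abs(d[j])>1.2 and abs(d[j])==abs(d[j-2:j+3]).max()]
    return [(round(x0+s*(j+.5)*.5,1),round(float(d[j]),1)) for j in k]
s=1
for y in (130,0,-30): r=int((160-y)*2);print("z12 row y",y,prof(im[r-8:r+8].mean(0),-130))
s=-1
for x in (-100,-80,90): c=int((x+130)*2);print("z12 col x",x,prof(im[:,c-8:c+8].mean(1),160))
im=rect(.028).mean(2)
s=1
for y in (0,-15,-30,-45): r=int((160-y)*2);print("z28 row y",y,prof(im[r-4:r+4].mean(0),-130))
s=-1
for x in (-15,-5,5): c=int((x+130)*2);print("z28 col x",x,prof(im[:,c-4:c+4].mean(1),160))
```

```text
[[ 0.4324  0.2863  0.012 ]
 [ 0.7383  0.2692  0.012 ]
 [ 0.4234  0.158   0.012 ]
 [ 0.595   0.1476  0.012 ]
 [ 0.5852 -0.0613  0.012 ]]
-3.1854053213908546 [0.5802 0.1278] [0.574  0.1288]
z12 row y 130 [(-67.2, -4.8), (-54.8, 2.9), (-49.2, 1.7), (-46.2, -4.7), (-41.2, -14.6), (-34.8, 4.3), (-21.2, -4.4), (-2.8, 14.3), (3.2, 6.4), (153.8, 2.2)]
z12 row y 0 [(16.2, -7.3), (18.2, 7.4), (41.2, -10.7), (44.8, 6.5), (48.8, 4.0), (99.8, 12.3), (104.2, -19.6), (110.2, 13.9), (114.8, 7.9), (151.8, -2.1), (153.8, 2.4)]
z12 row y -30 [(-127.8, 2.4), (-116.2, 3.1), (-105.2, 3.4), (-96.2, -7.8), (-31.2, 4.0), (1.8, -2.2), (15.8, -10.9), (18.8, 9.3), (35.8, 3.4), (41.8, -16.9), (44.8, 6.0), (48.8, 13.8), (94.2, -11.7), (97.2, 4.3), (100.8, -3.9), (105.2, -9.3), (110.2, 13.7), (114.8, -8.2), (118.2, 4.1), (139.8, 5.1), (143.8, 6.9), (151.8, -1.9), (153.8, 2.2)]
z12 col x -100 [(150.8, -3.2), (148.8, 3.2), (88.2, -9.0), (22.2, -1.5), (19.8, 2.5), (-27.2, 10.2), (-98.8, -16.8), (-106.8, 1.7), (-122.8, 6.7), (-137.2, 11.2)]
z12 col x -80 [(150.8, -2.9), (148.8, 3.2), (99.2, -1.2), (91.2, -10.1), (21.8
[... 1150 characters left out ...]
9), (103.8, 13.8), (108.2, 6.9), (143.8, -1.5), (145.8, 1.9)]
z28 col x -15 [(146.8, -3.2), (144.8, 3.0), (137.2, -5.5), (130.8, -21.7), (123.2, 23.4), (114.8, -16.9), (112.2, 24.5), (98.2, -13.4), (56.2, -3.9), (45.8, -12.1), (38.8, 14.2), (32.8, 2.9), (23.8, -1.7), (21.2, 3.0), (-24.8, 11.8)]
z28 col x -5 [(146.8, -3.9), (144.8, 3.6), (137.2, -5.2), (130.8, -19.0), (123.2, 19.8), (114.8, -17.6), (112.2, 25.2), (101.2, -11.1), (55.8, -4.1), (45.2, -9.8), (38.8, 10.8), (32.2, 2.7), (23.8, -1.6), (21.2, 3.4), (-24.8, 11.7)]
z28 col x 5 [(147.2, -3.8), (144.8, 3.8), (117.8, -5.7), (113.8, -17.9), (111.2, 23.7), (103.8, -9.0), (53.8, -4.2), (49.8, 3.7), (23.8, -1.6), (21.2, 2.5), (-25.8, 12.1)]
```

View pics/r1.png

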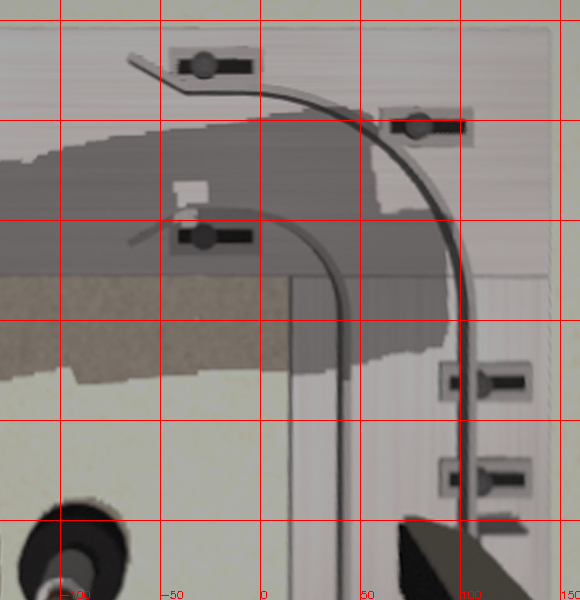

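The rectified view shows the mouth, the bend, and the exit guides with lane faces at x≈45 and 104. So the lane centre is x≈74.7 (a guide shift of about −10.5 mm) and the entry centre is y≈85. Next I go to the puck.

>>> servo_tool(
  steps=[
    {"ax":1,"ay":0,"az":0,"x":0,"y":-30,"z":53,"gripper":1},
    {"ax":0,"ay":0,"az":0,"x":30,"y":-30,"z":53,"gripper":1},
    {"ax":0,"ay":0,"az":0,"x":40,"y":0,"z":0,"gripper":1},
    {"ax":0,"ay":0,"az":0,"x":40,"y":0,"z":0,"gripper":1},
    {"ax":0,"ay":0,"az":0,"x":0,"y":0,"z":0,"gripper":1},
  ],
)

```text
t: 4.3
eef_pos: [0.4788, 0.004, 0.1203]
orientation: [[0.007, 0.999, -0.048], [0.001, -0.048, -0.999], [-1.0, 0.007, -0.002]]
contact_force: [-0.2, -0.2, -0.1]
opening: 0.0929
```

Run:
```python
from h import *
np.set_printoptions(precision=4,suppress=True)
st=get_state();p=grab_frame("wrist");save(p,"w2.png")
print(st["eef_pos"],st["contact_force"])
for d in place_of(p,"puck")[:2]: print(d["conf"],d["location"],at(p,d["location"],0,st))
for n in ["top","scene"]:
    q=grab_frame(n)
    for d in place_of(q,"puck")[:1]: print(n,d["conf"],d["location"],at(q,d["location"],0))
```

```text
[0.4788 0.004  0.1203] [-0.2016 -0.2206 -0.0773]
0.69 [273.3, 214.9] [0.473 0.    0.   ]
scene 0.73 [203.8, 196.0] [ 0.4884 -0.1583  0.    ]
```

View pics/w2.png

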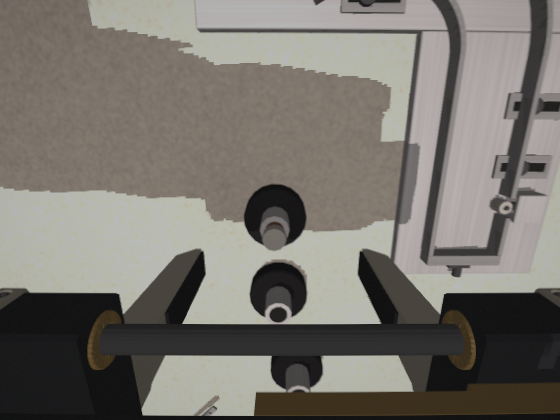

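The view shows the puck disc around (275,214) with its cap at (274,236). The stop and roller are at upper right (503,206).

Run:
```python
from h import *
np.set_printoptions(precision=4,suppress=True)
st=get_state();p=grab_frame("wrist")
print(at(p,(275,215),.02,st),at(p,(274,236),.066,st),at(p,(244,215),.02,st),at(p,(306,215),.02,st),at(p,(275,184.5),.02,st))
d=silhouettes(p,"puck")[0];ys,xs=np.nonzero(d["mask"]);print(d["conf"],xs.min(),xs.max(),ys.min(),ys.max())
print(at(p,((xs.min()+xs.max())/2,215),.02,st))
```

```text
[0.478  0.0055 0.02  ] [0.4774 0.004  0.066 ] [0.4505 0.0069 0.02  ] [0.5056 0.004  0.02  ] [0.4795 0.0331 0.02  ]
0.8 241 302 183 248
[0.4749 0.0056 0.02  ]
```

>>> servo_tool(
  steps=[
    {"ax":0,"ay":0,"az":0,"x":35,"y":-2,"z":-0.5,"gripper":1},
    {"ax":0,"ay":0,"az":0,"x":35,"y":0,"z":0,"gripper":1},
    {"ax":0,"ay":0,"az":0,"x":14,"y":0,"z":0,"gripper":1},
    {"ax":0,"ay":0,"az":0,"x":0,"y":0,"z":0,"gripper":0.15},
    {"ax":0,"ay":0,"az":0,"x":0,"y":0,"z":0,"gripper":0.15},
    {"ax":0,"ay":0,"az":0,"x":0,"y":0,"z":0,"gripper":0.15},
    {"ax":0,"ay":0,"az":0,"x":0,"y":0,"z":0,"gripper":0.15},
    {"ax":0,"ay":0,"az":0,"x":0,"y":0,"z":0,"gripper":0.15},
  ],
  force=12,
)

```text
t: 5.7
eef_pos: [0.4836, 0.0048, 0.0422]
orientation: [[0.022, 0.999, -0.047], [0.0, -0.047, -0.999], [-1.0, 0.022, -0.001]]
contact_force: [-0.2, -0.4, -0.1]
opening: 0.0478
```

>>> servo_tool(
  steps=[
    {"ax":0,"ay":0,"az":-1.3,"x":5,"y":-6,"z":0,"gripper":0.5},
    {"ax":0,"ay":0,"az":0,"x":0,"y":0,"z":0,"gripper":0.5},
  ],
)

```text
t: 5.95
eef_pos: [0.4772, 0.005, 0.0368]
orientation: [[-0.002, 0.999, -0.047], [0.001, -0.047, -0.999], [-1.0, -0.002, -0.001]]
contact_force: [-0.2, 0.4, -0.1]
opening: 0.0468
```

>>> servo_tool(
  steps=[
    {"ax":0,"ay":0,"az":0,"x":0.5,"y":0,"z":0,"gripper":0.1},
    {"ax":0,"ay":0,"az":0,"x":0,"y":0,"z":0,"gripper":0.1},
    {"ax":0,"ay":0,"az":0,"x":0,"y":0,"z":0,"gripper":0.1},
    {"ax":0,"ay":0,"az":0,"x":0,"y":0,"z":0,"gripper":0.1},
    {"ax":0,"ay":0,"az":0,"x":0,"y":0,"z":0,"gripper":0.1},
  ],
  force=12,
)

```text
t: 6.58
eef_pos: [0.4769, 0.0051, 0.0361]
orientation: [[-0.003, 0.999, -0.047], [0.001, -0.047, -0.999], [-1.0, -0.003, -0.001]]
contact_force: [-1.1, -0.3, -0.3]
opening: 0.0236
```

>>> servo_tool(
  steps=[
    {"ax":0,"ay":0,"az":0,"x":-45,"y":0,"z":0,"gripper":0.1},
    {"ax":0,"ay":0,"az":0,"x":0,"y":-1,"z":-30,"gripper":0.1},
    {"ax":0,"ay":0,"az":0,"x":0,"y":-2,"z":-45,"gripper":0.1},
    {"ax":0,"ay":0,"az":0,"x":0,"y":-2,"z":-45,"gripper":0.1},
    {"ax":0,"ay":0,"az":0,"x":0,"y":-2,"z":-45,"gripper":0.1},
    {"ax":0,"ay":0,"az":0,"x":0,"y":-2,"z":-35,"gripper":0.1},
    {"ax":0,"ay":0,"az":0,"x":0,"y":-1,"z":-14,"gripper":0.1},
    {"ax":0,"ay":0,"az":0,"x":0,"y":0,"z":0,"gripper":0.1},
  ],
)

```text
t: 7.58
eef_pos: [0.4774, 0.225, 0.0821]
orientation: [[-0.002, 0.999, -0.049], [0.002, -0.049, -0.999], [-1.0, -0.002, -0.001]]
contact_force: [0.0, -1.0, -2.1]
opening: 0.0235
```

```bash
cat >> h.py <<'E'
_f=np.load("fit0.npy")
_R=np.array([[np.cos(_f[2]),-np.sin(_f[2])],[np.sin(_f[2]),np.cos(_f[2])]])
LO=np.array([-10.3,.3])   # lane origin in fit0, mm
def lane(w): return ((np.array(w)[:2]-_f[:2])@_R)*1000-LO   # lane coords: entry y=85, centre 0,0, exit x=85
def world(l): return _R@(np.array(l)+LO)/1000+_f[:2]
E
python3 - <<'E'
from h import *
np.set_printoptions(precision=4,suppress=True)
st=get_state();print(lane(st["eef_pos"]),st["eef_pos"],st["orientation"],st["contact_force"],world([-95,85]))
E
```

```text
[-94.5654  90.7713] [0.4774 0.225  0.0821] [[-0.0022  0.9988 -0.0488]
 [ 0.0016 -0.0488 -0.9988]
 [-1.     -0.0022 -0.0015]] [ 0.0391 -0.9578 -2.1447] [0.4767 0.2193]
```

>>> servo_tool(
  steps=[
    {"ax":0,"ay":0,"az":0,"x":0,"y":0,"z":5.5,"gripper":0.1},
    {"ax":0,"ay":0,"az":0,"x":22,"y":0,"z":0,"gripper":0.1},
    {"ax":0,"ay":0,"az":0,"x":9,"y":0,"z":0,"gripper":0.1},
    {"ax":0,"ay":0,"az":0,"x":1.5,"y":0,"z":0,"gripper":0.1},
    {"ax":0,"ay":0,"az":0,"x":0,"y":0,"z":0,"gripper":0.1},
  ],
)

```text
t: 8.2
eef_pos: [0.4779, 0.2147, 0.0494]
orientation: [[-0.002, 0.999, -0.053], [0.001, -0.053, -0.999], [-1.0, -0.002, -0.001]]
contact_force: [0.9, 1.1, -1.3]
opening: 0.0237
```

>>> servo_tool(
  steps=[
    {"ax":0,"ay":0,"az":0,"x":0,"y":0,"z":-4.5,"gripper":0.1},
    {"ax":0,"ay":0,"az":0,"x":0.5,"y":0,"z":0,"gripper":0.1},
    {"ax":0,"ay":0,"az":0,"x":0.5,"y":0,"z":0,"gripper":0.1},
    {"ax":0,"ay":0,"az":0,"x":0,"y":0,"z":0,"gripper":0.1},
  ],
)

```text
t: 8.7
eef_pos: [0.4787, 0.2198, 0.0495]
orientation: [[-0.0, 0.999, -0.053], [0.002, -0.053, -0.999], [-1.0, -0.0, -0.002]]
contact_force: [-0.3, -0.4, -2.2]
opening: 0.0239
```

>>> servo_tool(
  steps=[
    {"ax":0,"ay":0,"az":0,"x":0,"y":0,"z":0,"gripper":0.34},
    {"ax":0,"ay":0,"az":0,"x":0,"y":0,"z":0,"gripper":0.34},
  ],
  force=4,
)

```text
t: 8.95
eef_pos: [0.479, 0.2199, 0.0498]
orientation: [[0.0, 0.999, -0.053], [0.002, -0.053, -0.999], [-1.0, 0.0, -0.002]]
contact_force: [-0.0, 0.7, -0.3]
opening: 0.0313
```

Run:
```python
from h import *
np.set_printoptions(precision=4,suppress=True)
st=get_state();print(lane(st["eef_pos"]),st["eef_pos"],st["contact_force"])
p=grab_frame("wrist");save(p,"w3.png")
for d in place_of(p,"puck")[:1]: print(d["conf"],d["location"],lane(at(p,d["location"],0.012,st)))
for n in ["top","scene"]:
    p=grab_frame(n)
    for d in place_of(p,"puck")[:1]: print(d["conf"],d["location"],lane(at(p,d["location"],0.012,st)))
```

```text
[-92.7348  85.7377] [0.479  0.2199 0.0498] [-0.0155  0.7477 -0.3335]
0.67 [404.0, 290.3] [-218.6607 -417.1437]
0.61 [349.0, 225.2] [-93.5913  78.1337]
```

View pics/w3.png

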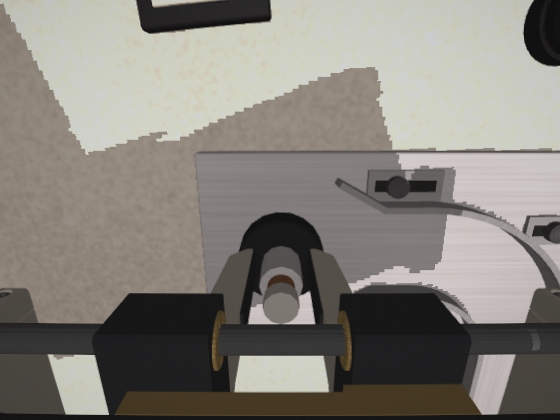

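The puck is standing on the apron between the open jaws (cap at (281,303)), square to the mouth. I'll regrip lightly so it can slip sideways along the pads, then feed it in.

>>> servo_tool(
  steps=[
    {"ax":0,"ay":0,"az":0,"x":0,"y":0,"z":0.7,"gripper":0.1},
    {"ax":0,"ay":0,"az":0,"x":0,"y":0,"z":0,"gripper":0.1},
    {"ax":0,"ay":0,"az":0,"x":0,"y":10,"z":0,"gripper":0.1},
    {"ax":0,"ay":0,"az":0,"x":0,"y":10,"z":0,"gripper":0.1},
    {"ax":0,"ay":0,"az":0,"x":0,"y":10,"z":0,"gripper":0.1},
    {"ax":0,"ay":0,"az":0,"x":0,"y":10,"z":0,"gripper":0.1},
    {"ax":0,"ay":0,"az":0,"x":0,"y":5,"z":0,"gripper":0.1},
    {"ax":0,"ay":0,"az":0,"x":0,"y":0,"z":0,"gripper":0.1},
  ],
  force=4,
)

```text
t: 10.25
eef_pos: [0.5276, 0.2164, 0.0496]
orientation: [[0.0, 0.999, -0.053], [0.002, -0.053, -0.999], [-1.0, 0.0, -0.002]]
contact_force: [0.8, -0.3, 0.2]
opening: 0.0238
```

```bash
cat > s.py <<'E'
from h import *
np.set_printoptions(precision=2,suppress=True)
st=get_state();O=np.array(st["orientation"]);F=np.array(st["contact_force"])
print("t",st["t"],"lane",lane(st["eef_pos"]),"z",st["eef_pos"][2]*1000,"F lane",F[:2]@_R,F[2],"yaw-lane",np.degrees(np.arctan2(O[1,1],O[0,1])-_f[2]),"tilt",O[:2,0],"op",st["opening"]*1000)
E
python3 s.py
```

```text
Traceback (most recent call last):
  File "s.py", line 4, in <module>
    print("t",st["t"],"lane",lane(st["eef_pos"]),"z",st["eef_pos"][2]*1000,"F lane",F[:2]@_R,F[2],"yaw-lane",np.degrees(np.arctan2(O[1,1],O[0,1])-_f[2]),"tilt",O[:2,0],"op",st["opening"]*1000)
                                                                                          ^^
NameError: name '_R' is not defined
```

```bash
sed -i '1a from h import _R,_f' s.py; python3 s.py
```

```text
t 10.25 lane [-43.98  84.95] z 49.633042094788486 F lane [ 0.82 -0.24] 0.1855907873629004 yaw-lane 0.14089184567961424 tilt [0. 0.] op 23.778856160728825
```

>>> servo_tool(
  steps=[
    {"ax":0,"ay":0,"az":0,"x":0,"y":6,"z":0,"gripper":0.1},
    {"ax":0,"ay":0,"az":0,"x":0,"y":6,"z":0,"gripper":0.1},
    {"ax":0,"ay":0,"az":0,"x":0,"y":6,"z":0,"gripper":0.1},
    {"ax":0,"ay":0,"az":0,"x":0,"y":6,"z":0,"gripper":0.1},
  ],
)

```text
t: 10.75
eef_pos: [0.5523, 0.2152, 0.0496]
orientation: [[-0.001, 0.999, -0.053], [0.002, -0.053, -0.999], [-1.0, -0.001, -0.002]]
contact_force: [-0.9, 0.1, 0.7]
opening: 0.0234
```

```bash
python3 s.py
```

```text
t 10.75 lane [-19.23  85.15] z 49.63528805478556 F lane [-0.86  0.04] 0.6596576489146722 yaw-lane 0.160422074600077 tilt [-0.  0.] op 23.359355993801955
```

>>> servo_tool(
  steps=[
    {"ax":0.2,"ay":0,"az":0,"x":0,"y":6,"z":0.1,"gripper":0.1},
    {"ax":0,"ay":0,"az":0,"x":0,"y":6,"z":0,"gripper":0.1},
    {"ax":0,"ay":0,"az":0,"x":0,"y":6,"z":0,"gripper":0.1},
    {"ax":0,"ay":0,"az":0,"x":0,"y":1,"z":0,"gripper":0.1},
  ],
)

```text
t: 11.25
eef_pos: [0.5729, 0.2141, 0.0496]
orientation: [[-0.0, 0.998, -0.057], [0.002, -0.057, -0.998], [-1.0, -0.001, -0.002]]
contact_force: [-1.5, 1.4, 2.4]
opening: 0.0236
```

```bash
cat >> s.py <<'E'
l=lane(st["eef_pos"])
if l[0]>-2 and l[1]>0: print("R",np.hypot(*l),"arc deg",90-np.degrees(np.arctan2(l[1],l[0])))
E
python3 s.py
```

```text
t 11.25 lane [ 1.41 85.16] z 49.63223663590887 F lane [-1.61  1.35] 2.426029347429515 yaw-lane -0.06565280851988423 tilt [-0.  0.] op 23.630095717732893
R 85.17221747154233 arc deg 0.9511455377854219
```

>>> servo_tool(
  steps=[
    {"ax":4,"ay":0,"az":0,"x":0,"y":6,"z":0.2,"gripper":0.1},
    {"ax":4,"ay":0,"az":0,"x":0,"y":6,"z":0.2,"gripper":0.1},
    {"ax":0,"ay":0,"az":0,"x":0,"y":0,"z":0,"gripper":0.1},
  ],
)

```text
t: 11.62
eef_pos: [0.5853, 0.2124, 0.0496]
orientation: [[-0.0, 0.98, -0.198], [0.002, -0.198, -0.98], [-1.0, -0.0, -0.002]]
contact_force: [1.3, 0.1, 0.4]
opening: 0.0237
```

```bash
python3 s.py
```

```text
t 11.625 lane [13.86 84.11] z 49.62952823571392 F lane [1.26 0.18] 0.3574967434841588 yaw-lane -8.237019904666036 tilt [-0.  0.] op 23.702037397884038
R 85.24476280420525 arc deg 9.360152024649409
```

>>> servo_tool(
  steps=[
    {"ax":6,"ay":0,"az":0,"x":0,"y":7,"z":0.5,"gripper":0.1},
    {"ax":5,"ay":0,"az":0,"x":0,"y":7,"z":0.4,"gripper":0.1},
    {"ax":5,"ay":0,"az":0,"x":0,"y":7,"z":0.3,"gripper":0.1},
    {"ax":0,"ay":0,"az":0,"x":0,"y":0,"z":0,"gripper":0.1},
  ],
)

```text
t: 12.12
eef_pos: [0.6046, 0.2052, 0.0497]
orientation: [[-0.0, 0.888, -0.461], [0.002, -0.461, -0.888], [-1.0, -0.001, -0.001]]
contact_force: [1.2, 0.6, 0.7]
opening: 0.0239
```

```bash
python3 s.py
```

```text
t 12.125 lane [33.5  78.03] z 49.65867086580267 F lane [1.19 0.63] 0.6716433482760102 yaw-lane -24.2455895840077 tilt [-0.  0.] op 23.925192311348628
R 84.91480119083803 arc deg 23.23385237758275
```

>>> servo_tool(
  steps=[
    {"ax":4,"ay":0,"az":0,"x":0,"y":7,"z":0.3,"gripper":0.1},
    {"ax":5,"ay":0,"az":0,"x":0,"y":7,"z":0.3,"gripper":0.1},
    {"ax":5,"ay":0,"az":0,"x":0,"y":7,"z":0.3,"gripper":0.1},
    {"ax":0,"ay":0,"az":0,"x":0,"y":0,"z":0,"gripper":0.1},
  ],
)

```text
t: 12.62
eef_pos: [0.6209, 0.1943, 0.0496]
orientation: [[-0.001, 0.754, -0.656], [0.002, -0.656, -0.754], [-1.0, -0.002, -0.001]]
contact_force: [1.7, 0.4, -0.4]
opening: 0.0235
```

```bash
python3 s.py
```

```text
t 12.625 lane [50.44 68.1 ] z 49.61864484095596 F lane [1.71 0.51] -0.39573410596421676 yaw-lane -37.837186916289966 tilt [-0.  0.] op 23.467332743257504
R 84.7443243050487 arc deg 36.52932264656634
```

>>> servo_tool(
  steps=[
    {"ax":4,"ay":0,"az":0,"x":0,"y":7,"z":0.0,"gripper":0.1},
    {"ax":5,"ay":0,"az":0,"x":0,"y":7,"z":0.2,"gripper":0.1},
    {"ax":5,"ay":0,"az":0,"x":0,"y":7,"z":0.3,"gripper":0.1},
    {"ax":0,"ay":0,"az":0,"x":0,"y":0,"z":0,"gripper":0.1},
  ],
)

```text
t: 13.12
eef_pos: [0.6342, 0.1804, 0.0497]
orientation: [[-0.001, 0.582, -0.813], [0.003, -0.813, -0.582], [-1.0, -0.003, -0.001]]
contact_force: [1.9, 0.3, -0.9]
opening: 0.0236
```

```bash
python3 s.py
```

```text
t 13.125 lane [64.41 54.93] z 49.706368973087294 F lane [1.85 0.4 ] -0.9329724712620893 yaw-lane -51.21347074682159 tilt [-0.  0.] op 23.617071133530906
R 84.64903183973742 arc deg 49.544221584496015
```

>>> servo_tool(
  steps=[
    {"ax":4,"ay":0,"az":0,"x":0,"y":7,"z":-0.4,"gripper":0.1},
    {"ax":4.5,"ay":0,"az":0,"x":0,"y":7,"z":0.0,"gripper":0.1},
    {"ax":5,"ay":0,"az":0,"x":0,"y":7,"z":0.2,"gripper":0.1},
    {"ax":0,"ay":0,"az":0,"x":0,"y":0,"z":0,"gripper":0.1},
  ],
)

```text
t: 13.62
eef_pos: [0.6439, 0.1641, 0.0497]
orientation: [[-0.001, 0.389, -0.921], [0.003, -0.921, -0.389], [-1.0, -0.003, -0.0]]
contact_force: [2.4, -0.7, -1.0]
opening: 0.0237
```

```bash
python3 s.py
```

```text
t 13.625 lane [75.02 39.18] z 49.67630403123072 F lane [ 2.39 -0.53] -1.0358042132020682 yaw-lane -63.94670545831965 tilt [-0.  0.] op 23.674531851923135
R 84.63749602360514 arc deg 62.4248002074511
```

>>> servo_tool(
  steps=[
    {"ax":4,"ay":0,"az":0,"x":0,"y":7,"z":-0.8,"gripper":0.1},
    {"ax":4.5,"ay":0,"az":0,"x":0,"y":7,"z":-0.4,"gripper":0.1},
    {"ax":5,"ay":0,"az":0,"x":0,"y":7,"z":0.1,"gripper":0.1},
    {"ax":0,"ay":0,"az":0,"x":0,"y":0,"z":0,"gripper":0.1},
  ],
)

```text
t: 14.12
eef_pos: [0.6499, 0.1462, 0.0496]
orientation: [[-0.003, 0.177, -0.984], [0.003, -0.984, -0.177], [-1.0, -0.003, 0.003]]
contact_force: [2.4, -0.6, 0.1]
opening: 0.0241
```

```bash
python3 s.py
```

```text
t 14.125 lane [82.02 21.62] z 49.629459290595186 F lane [ 2.41 -0.45] 0.053008561533430254 yaw-lane -76.61275212647938 tilt [-0.  0.] op 24.05515008641618
R 84.82455309990578 arc deg 75.23318958050385
```

>>> servo_tool(
  steps=[
    {"ax":4,"ay":0,"az":0,"x":0,"y":7,"z":-1.2,"gripper":0.1},
    {"ax":4.5,"ay":0,"az":0,"x":0,"y":7,"z":-0.8,"gripper":0.1},
    {"ax":4.5,"ay":0,"az":0,"x":0,"y":7,"z":-0.2,"gripper":0.1},
    {"ax":0,"ay":0,"az":0,"x":0,"y":0,"z":0,"gripper":0.1},
  ],
)

```text
t: 14.62
eef_pos: [0.653, 0.1276, 0.0496]
orientation: [[-0.005, -0.034, -0.999], [0.003, -0.999, 0.034], [-1.0, -0.003, 0.005]]
contact_force: [0.9, -2.1, -0.3]
opening: 0.0238
```

```bash
python3 s.py
```

```text
t 14.625 lane [86.17  3.25] z 49.63622668863439 F lane [ 0.98 -2.05] -0.29429439829838133 yaw-lane -88.73642521383647 tilt [-0.  0.] op 23.816648170892382
R 86.23063112874867 arc deg 87.83904147945242
```

>>> servo_tool(
  steps=[
    {"ax":1.3,"ay":0,"az":0,"x":0,"y":7,"z":0,"gripper":0.1},
    {"ax":0,"ay":0,"az":0,"x":0,"y":7,"z":0,"gripper":0.1},
    {"ax":0,"ay":0,"az":0,"x":0,"y":7,"z":0,"gripper":0.1},
    {"ax":0,"ay":0,"az":0,"x":0,"y":7,"z":0,"gripper":0.1},
    {"ax":0,"ay":0,"az":0,"x":0,"y":0,"z":0,"gripper":0.1},
  ],
)

```text
t: 15.25
eef_pos: [0.6511, 0.0985, 0.0496]
orientation: [[-0.005, -0.049, -0.999], [0.003, -0.999, 0.049], [-1.0, -0.003, 0.005]]
contact_force: [0.3, -0.3, 0.9]
opening: 0.0239
```

```bash
python3 s.py
```

```text
t 15.25 lane [ 85.92 -25.89] z 49.594332322594546 F lane [ 0.29 -0.29] 0.8735537864848801 yaw-lane -89.64651849735996 tilt [-0.01  0.  ] op 23.945564960836876
```

>>> servo_tool(
  steps=[
    {"ax":0.3,"ay":0,"az":0,"x":0,"y":7,"z":0,"gripper":0.1},
    {"ax":0,"ay":0,"az":0,"x":0,"y":7,"z":0,"gripper":0.1},
    {"ax":0,"ay":0,"az":0,"x":0,"y":7,"z":0,"gripper":0.1},
    {"ax":0,"ay":0,"az":0,"x":0,"y":7,"z":0,"gripper":0.1},
    {"ax":0,"ay":0,"az":0,"x":0,"y":7,"z":0,"gripper":0.1},
    {"ax":0,"ay":0,"az":0,"x":0,"y":7,"z":0,"gripper":0.1},
    {"ax":0,"ay":0,"az":0,"x":0,"y":7,"z":0,"gripper":0.1},
    {"ax":0,"ay":0,"az":0,"x":0,"y":7,"z":0,"gripper":0.1},
  ],
)

```text
t: 16.25
eef_pos: [0.648, 0.0392, 0.0496]
orientation: [[-0.005, -0.055, -0.998], [0.003, -0.999, 0.055], [-1.0, -0.003, 0.005]]
contact_force: [-0.2, 1.8, 2.2]
opening: 0.0234
```

```bash
python3 s.py
```

```text
t 16.25 lane [ 86.08 -85.28] z 49.589241250740336 F lane [-0.3   1.83] 2.2403220511607094 yaw-lane -89.9436261908433 tilt [-0.  0.] op 23.42523885814131
```

>>> servo_tool(
  steps=[
    {"ax":0,"ay":0,"az":0,"x":0,"y":4,"z":0,"gripper":0.1},
    {"ax":0,"ay":0,"az":0,"x":0,"y":4,"z":0,"gripper":0.1},
    {"ax":0,"ay":0,"az":0,"x":0,"y":3,"z":0,"gripper":0.1},
    {"ax":0,"ay":0,"az":0,"x":0,"y":2,"z":0,"gripper":0.1},
    {"ax":0,"ay":0,"az":0,"x":0,"y":2,"z":0,"gripper":0.1},
    {"ax":0,"ay":0,"az":0,"x":0,"y":2,"z":0,"gripper":0.1},
  ],
  force=8,
)

```text
t: 17.0
eef_pos: [0.6468, 0.0213, 0.0496]
orientation: [[-0.005, -0.055, -0.998], [0.004, -0.999, 0.055], [-1.0, -0.003, 0.005]]
contact_force: [-2.1, 3.9, 4.3]
opening: 0.024
```

```bash
python3 s.py
```

```text
t 17.0 lane [  85.91 -103.29] z 49.62778702599105 F lane [-2.3   3.78] 4.328504939634536 yaw-lane -89.94471684183976 tilt [-0.01  0.  ] op 23.965780929041877
```

>>> servo_tool(
  steps=[
    {"ax":0,"ay":0,"az":0,"x":-0.3,"y":2,"z":0.7,"gripper":0.1},
    {"ax":0,"ay":0,"az":0,"x":0,"y":2,"z":0,"gripper":0.1},
  ],
)

```text
t: 17.25
eef_pos: [0.6464, 0.018, 0.0499]
orientation: [[-0.004, -0.055, -0.998], [0.005, -0.998, 0.055], [-1.0, -0.005, 0.004]]
contact_force: [1.4, 4.4, 1.2]
opening: 0.0238
```

>>> servo_tool(
  steps=[
    {"ax":0,"ay":0,"az":0,"x":0,"y":2,"z":0.3,"gripper":0.1},
  ],
)

```text
t: 17.38
eef_pos: [0.6462, 0.0163, 0.0499]
orientation: [[-0.003, -0.055, -0.998], [0.005, -0.998, 0.055], [-1.0, -0.005, 0.003]]
contact_force: [3.0, 5.8, 0.8]
opening: 0.0237
```

```bash
python3 s.py
```

```text
t 17.375 lane [  85.56 -108.32] z 49.88874526341784 F lane [2.67 5.98] 0.7923490916067115 yaw-lane -89.96466554497249 tilt [-0.    0.01] op 23.651378410740797
```

>>> servo_tool(
  steps=[
    {"ax":0,"ay":0,"az":0,"x":0,"y":2,"z":-0.3,"gripper":0.1},
    {"ax":0,"ay":0,"az":0,"x":0,"y":2,"z":0,"gripper":0.1},
  ],
)

```text
t: 17.62
eef_pos: [0.6461, 0.0123, 0.0499]
orientation: [[-0.003, -0.055, -0.998], [0.006, -0.998, 0.055], [-1.0, -0.006, 0.004]]
contact_force: [0.4, 4.0, 2.0]
opening: 0.0234
```

>>> servo_tool(
  steps=[
    {"ax":0,"ay":0,"az":0,"x":0,"y":2,"z":0,"gripper":0.1},
  ],
)

```text
t: 17.75
eef_pos: [0.646, 0.0103, 0.0499]
orientation: [[-0.003, -0.055, -0.998], [0.006, -0.998, 0.055], [-1.0, -0.006, 0.004]]
contact_force: [-0.7, 4.4, 0.8]
opening: 0.024
```

```bash
python3 s.py
```

```text
t 17.75 lane [  85.68 -114.32] z 49.87433292110959 F lane [-0.93  4.31] 0.8138220957111453 yaw-lane -89.96008608440373 tilt [-0.    0.01] op 23.973496623425557
```

>>> servo_tool(
  steps=[
    {"ax":0,"ay":0,"az":0,"x":0,"y":2,"z":0,"gripper":0.1},
    {"ax":0,"ay":0,"az":0,"x":0,"y":2,"z":0,"gripper":0.1},
  ],
)

```text
t: 18.0
eef_pos: [0.6458, 0.0059, 0.0499]
orientation: [[-0.003, -0.055, -0.998], [0.006, -0.998, 0.055], [-1.0, -0.006, 0.004]]
contact_force: [-0.9, 3.5, 2.0]
opening: 0.0237
```

>>> servo_tool(
  steps=[
    {"ax":0,"ay":0,"az":0,"x":0,"y":2,"z":0,"gripper":0.1},
    {"ax":0,"ay":0,"az":0,"x":0,"y":2,"z":0,"gripper":0.1},
  ],
)

```text
t: 18.25
eef_pos: [0.6455, 0.0013, 0.0498]
orientation: [[-0.003, -0.055, -0.998], [0.005, -0.998, 0.055], [-1.0, -0.005, 0.004]]
contact_force: [0.3, 3.1, 1.4]
opening: 0.0237
```

>>> servo_tool(
  steps=[
    {"ax":0,"ay":0,"az":0,"x":0,"y":2,"z":0,"gripper":0.1},
    {"ax":0,"ay":0,"az":0,"x":0,"y":2,"z":0,"gripper":0.1},
  ],
)

```text
t: 18.5
eef_pos: [0.6453, -0.0033, 0.0498]
orientation: [[-0.003, -0.055, -0.998], [0.005, -0.998, 0.055], [-1.0, -0.005, 0.004]]
contact_force: [0.3, 2.4, 1.5]
opening: 0.0237
```

```bash
python3 s.py
```

```text
t 18.5 lane [  85.75 -127.89] z 49.821638654826984 F lane [0.15 2.44] 1.4884212187290748 yaw-lane -89.96292237810057 tilt [-0.  0.] op 23.736237391575735
```

>>> servo_tool(
  steps=[
    {"ax":0,"ay":0,"az":0,"x":0,"y":2,"z":0,"gripper":0.1},
    {"ax":0,"ay":0,"az":0,"x":0,"y":1.5,"z":0,"gripper":0.1},
  ],
)

```text
t: 18.75
eef_pos: [0.6451, -0.0074, 0.0498]
orientation: [[-0.003, -0.055, -0.998], [0.004, -0.998, 0.055], [-1.0, -0.004, 0.003]]
contact_force: [-0.1, 0.7, 1.3]
opening: 0.0241
```

>>> servo_tool(
  steps=[
    {"ax":0,"ay":0,"az":0,"x":0,"y":1,"z":0,"gripper":0.1},
  ],
)

```text
t: 18.88
eef_pos: [0.6451, -0.0087, 0.0498]
orientation: [[-0.003, -0.055, -0.998], [0.004, -0.998, 0.055], [-1.0, -0.004, 0.003]]
contact_force: [0.9, 1.7, 1.5]
opening: 0.0238
```

```bash
python3 s.py
```

```text
t 18.875 lane [  85.83 -133.3 ] z 49.779674795103645 F lane [0.84 1.75] 1.517650542889136 yaw-lane -89.96770524947112 tilt [-0.  0.] op 23.784270881894674
```

>>> servo_tool(
  steps=[
    {"ax":0,"ay":0,"az":0,"x":0,"y":0.8,"z":0,"gripper":0.1},
  ],
)

```text
t: 19.0
eef_pos: [0.645, -0.0096, 0.0498]
orientation: [[-0.003, -0.055, -0.998], [0.004, -0.998, 0.055], [-1.0, -0.004, 0.003]]
contact_force: [0.5, 0.0, 1.6]
opening: 0.0238
```

>>> servo_tool(
  steps=[
    {"ax":0,"ay":0,"az":0,"x":0,"y":0.8,"z":0,"gripper":0.1},
  ],
)

```text
t: 19.12
eef_pos: [0.645, -0.0105, 0.0498]
orientation: [[-0.003, -0.055, -0.998], [0.004, -0.998, 0.055], [-1.0, -0.004, 0.003]]
contact_force: [0.4, 1.8, 2.0]
opening: 0.0234
```

>>> servo_tool(
  steps=[
    {"ax":0,"ay":0,"az":0,"x":0,"y":0.6,"z":0,"gripper":0.1},
  ],
)

```text
t: 19.25
eef_pos: [0.645, -0.011, 0.0498]
orientation: [[-0.003, -0.055, -0.998], [0.004, -0.998, 0.055], [-1.0, -0.004, 0.003]]
contact_force: [0.6, 4.0, 2.2]
opening: 0.0235
```

>>> servo_tool(
  steps=[
    {"ax":0,"ay":0,"az":0,"x":0,"y":0.6,"z":0,"gripper":0.1},
  ],
)

```text
t: 19.38
eef_pos: [0.645, -0.0111, 0.0498]
orientation: [[-0.003, -0.055, -0.998], [0.005, -0.998, 0.055], [-1.0, -0.005, 0.003]]
contact_force: [1.1, 5.6, 2.0]
opening: 0.0238
```

```bash
python3 s.py
```

```text
t 19.375 lane [  85.9  -135.74] z 49.82706717979312 F lane [0.8  5.65] 2.0319608733441337 yaw-lane -89.96657413516105 tilt [-0.    0.01] op 23.822567496281533
```

Firm contact with the stop at the expected y. I'll back off the pressure slightly, release and lift.

>>> servo_tool(
  steps=[
    {"ax":0,"ay":0,"az":0,"x":0,"y":0,"z":0,"gripper":0.45},
    {"ax":0,"ay":0,"az":0,"x":0,"y":0,"z":0,"gripper":0.45},
    {"ax":0,"ay":0,"az":0,"x":0,"y":0,"z":0,"gripper":0.45},
    {"ax":0,"ay":0,"az":0,"x":0,"y":0,"z":0,"gripper":0.45},
    {"ax":0,"ay":0,"az":0,"x":0,"y":0,"z":0,"gripper":0.45},
  ],
  force=5,
)

```text
t: 20.0
eef_pos: [0.6443, -0.0118, 0.0492]
orientation: [[-0.005, -0.055, -0.998], [0.004, -0.998, 0.055], [-1.0, -0.004, 0.005]]
contact_force: [0.3, 0.4, -0.5]
opening: 0.0419
```

>>> servo_tool(
  steps=[
    {"ax":0,"ay":0,"az":0,"x":-10,"y":0,"z":0,"gripper":0.45},
    {"ax":0,"ay":0,"az":0,"x":-20,"y":0,"z":0,"gripper":0.45},
    {"ax":0,"ay":0,"az":0,"x":-30,"y":0,"z":0,"gripper":0.45},
    {"ax":0,"ay":0,"az":0,"x":-30,"y":0,"z":0,"gripper":0.45},
    {"ax":0,"ay":0,"az":0,"x":0,"y":-40,"z":0,"gripper":0.45},
    {"ax":0,"ay":0,"az":0,"x":0,"y":-40,"z":0,"gripper":0.45},
    {"ax":0,"ay":0,"az":0,"x":0,"y":-30,"z":0,"gripper":0.45},
    {"ax":0,"ay":0,"az":0,"x":0,"y":0,"z":0,"gripper":0.45},
  ],
)

```text
t: 21.0
eef_pos: [0.653, 0.1002, 0.1543]
orientation: [[0.005, -0.056, -0.998], [0.004, -0.998, 0.056], [-1.0, -0.005, -0.005]]
contact_force: [-0.6, 0.1, -0.5]
opening: 0.0415
```

Run:
```python
from h import *
np.set_printoptions(precision=4,suppress=True)
st=get_state();p=grab_frame("wrist");save(p,"w4.png",s=1.42);print(st["eef_pos"],st["contact_force"])
for d in place_of(p,"puck")[:1]: print(d["conf"],d["location"],lane(at(p,d["location"],0.012,st)))
q=grab_frame("scene");save(q,"s4.png",(150,150,400,320),3)
for d in place_of(q,"puck")[:1]: print(d["conf"],d["location"],lane(at(q,d["location"],0.012)))
```

```text
[0.653  0.1002 0.1543] [-0.6173  0.0566 -0.4984]
0.88 [388.6, 209.6] [  82.7107 -132.0137]
0.75 [238.4, 254.3] [  79.3273 -124.2136]
```

View pics/w4.png

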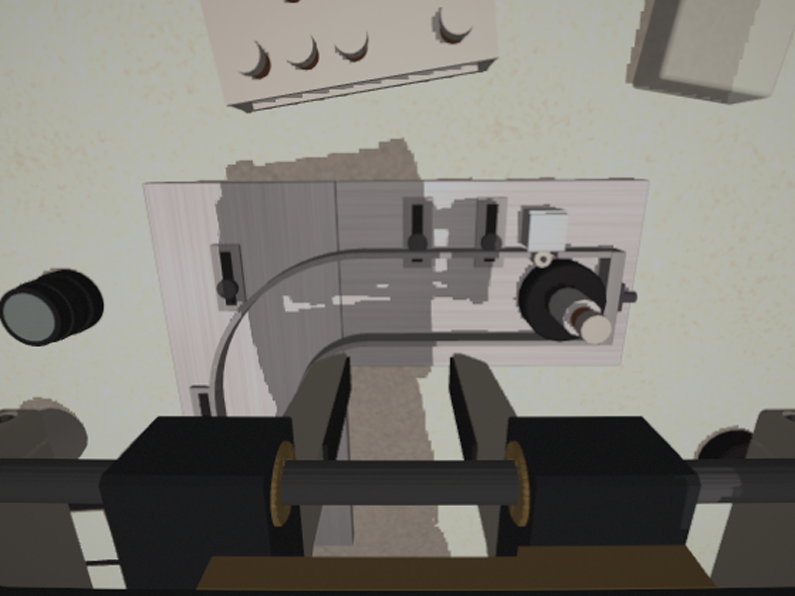

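View pics/s4.png

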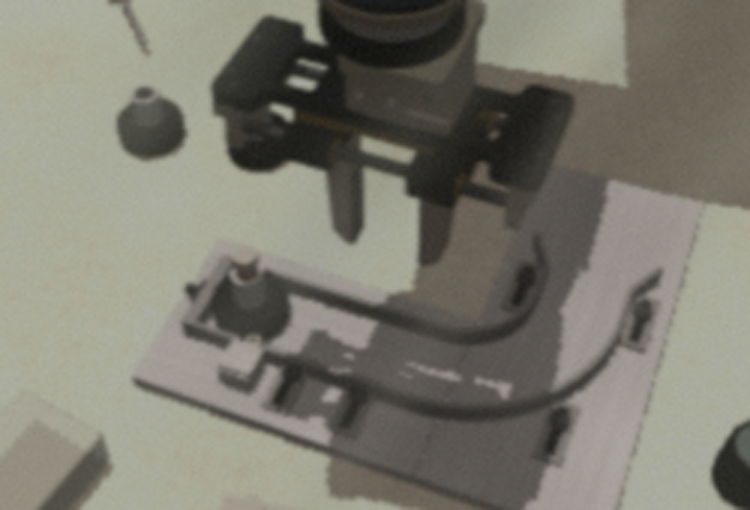

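The puck is upright, past the roller at (543,258) and up against the stop at about x=605. A quick numeric check of the disc edges follows.

Run:
```python
from h import *
np.set_printoptions(precision=1,suppress=True)
st=get_state();p=grab_frame("wrist")
d=silhouettes(p,"puck")[0]
print([lane(at(p,(u/1.42,v/1.42),z,st)) for u,v,z in [(518,298,.032),(606,298,.032),(562,259,.032),(594,330,.080),(600,270,.028),(624,252,.028),(648,180,.012)]])
g=p["frame"].mean(2)
print(g[200:208,355:446].mean(0).astype(int))
```

```text
[array([  88.5, -104.6]), array([  88.3, -163.6]), array([ 114.9, -131.2]), array([  84.2, -135.7]), array([ 106.6, -158.9]), array([ 118.7, -173.1]), array([ 163.9, -190.3])]
[175 174 175 174 175 153 103  85  46  20  15  15  16  17  20  24  28  30
  31  33  33  33  32  32  32  31  29  27  26  25  24  25  29  34  39  43
  46  49  49  52  53  56  55  54  53  51  51  52  51  48  44  41  37  34
  31  30  30  30  30  30  30  30  30  30  30  30  29  30  36  98 133 139
 138 137 136 135 135 135 131  89  65  63  73 101 102 120 120 117 122 129
 153]
```

```bash
python3 -c "
from cell import *
print(close_job())"
```

```text
the job is handed in; nothing more can be done
None
```

I set the capped-vial puck on the apron and slid it under a light grip through the mouth, round the bend and past the latch to the end stop. I then released it, backed the arm clear and handed the job in at about 21 s. No verdict was reported.

- **Guide shift:** from the wrist picture the guides stand about 10.5 mm to the −x side of nominal. The entry centre was still at y≈85.
- **Forces:** side force in the bend stayed around 2.5 N, and I yielded outward when it built up. Latch resistance peaked near 6 N. I pressed on the stop with about 5.6 N.
- **Final position:** firm contact with the stop came at y≈−135.7, against a nominal −135. The last pictures show the puck upright against the stop, past the roller, with the gripper clear. The cap centre measures y≈−135.7.
- **Disagreement:** the edge measurement put the disc centre at about −134. The network's guesses for its origin were further off (−132 from the wrist, −124 from the scene camera). I relied on the firm contact and the cap measurement.
- **Other things on the bench:** the spares and the other objects were not touched as far as I can tell, but I did not re-measure them at the end.

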